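Show a thin turned globe to the lamp on its carrying tray

ROBOT

A 7-joint arm with a two-finger parallel gripper is mounted at the origin on the work surface. World frame = base frame: x ahead of the robot, y to its left, z up, the work surface at z = 0. Lengths are in mm, angles in rad, forces in N, time in s.
With the tool pointing down it reaches from about 400 to 850 mm from the base axis. Payload 4.5 kg.
Tool frame: the origin (TCP) lies midway between the tips of the shut fingers; the grasp point (between the pads) lies 19 mm behind it; z points along the fingers, y is the line along which they close (so a half turn about z gives the same grasp; the last joint's range is limited). The gripper opens to 85 mm and grips with 20 to 120 N. Pads are 22 mm wide; open, the fingers measure 114 mm over their backs; the gripper's body (76 mm by 85 mm) begins 54 mm behind the grasp point. The pads swing forward as they close: fully open they stand 13 mm farther back than shut.
Start: joints at [1.317, 0.689, -0.195, 1.565, 0.157, 0.902, -0.215], TCP at [177.431, -599.31, 231.317] pointing down, gripper open.
Joint ranges: [-3.01, 3.01], [-0.46, 2.08], [-1.47, 1.51], [0.13, 2.56], [-1, 4.14], [0.04, 2.09], [-2.66, 2.66]. Speed limits (rad/s): [2.57, 2.57, 3.14, 3.14, 3.14, 3.14, 3.14].

INTERFACE

Orientations are given as a 3x3 rotation matrix whose columns are the frame's x, y, z axes.
In Python, from cell import readout, imaging, ticket gives the robot as it stands.
- The arm moves only by the tool jog_arm, never from a script. Its argument "rows" is a list of rows, each a list of 7 numbers: the shift along the tool's x, y, z in m, then the turn, a rotation vector about the tool's x, y, z in rad, then the finger opening in m, from 0 to 0.0854. A call has 1 to 12 rows; each row is the pose to reach, as a shift and turn from the pose commanded when the call began, along the tool's axes at that moment; what a row does not reach only later rows make up. A row lasts 1/10 s, in which the tool goes at most 50 mm and 8.59 degrees, less where a joint would pass 70% of its speed; a pose out of reach is approached as far as the arm can. A call with a gripper value outside its range is refused whole. The fingers move at their own pace and stop on an object; the grip force is fixed at half the most. Time passes only in rows, so rows that repeat a pose let the fingers close. It gives the time, the measured TCP pose, the force, the opening and the grip force at its end, in the units of the state.
- readout.state(): the state, without advancing time (a new reading comes with each control period).
- imaging.snapshot(name): name is "side" or "top"; returns the picture (400x640x3 uint8, blue, green, red); there is no depth.
- imaging.get_calibration(name): a dict with "fovy" (degrees; the focal length in pixels is half the picture's height over the tangent of half this angle, whatever the lens; pixels are square), "cx", "cy" (the principal point, pixels), "T" (4x4, takes a point from camera to world coordinates). Camera axes: x right, y down, z forward; pixel columns grow to the right and rows downward; lengths in mm; the calibration is good to about 2 mm. A picture is of the moment at which its call begins. get_calibration takes no time and is no camera call.
- ticket.close_job(): hands the job in; it is judged then, once.
The state is a dict: "t": time; "joint_positions": joint angles; "joint_vel": joint speeds; "joint_torque": joint torques, N m; "tool_pos": TCP position; "eef_rot": TCP orientation; "wrist_force": force on the tool from outside, world axes, zero at the start; "torque": the same for the moment, N m; "finger_gap": opening from 0.0 (shut) to 1.0 (fully open); "grasp_force": force on a finger pad.
Only numpy, scipy, OpenCV 4.12 (cv2) and the standard library are available. Lean on these libraries where they do the work, as an engineer would, in place of code of your own. Each camera call takes 0.05 s, during which the arm holds its last target. There are 200 camera calls.

TASK

The thin-walled turned globe on the round tray is too delicate to be touched and has come to rest off to one side. Lift the tray by its handle and carry the globe across to the bench lamp, easing it over to the white dot in the middle of the tray without ever letting it run against the rim or roll off. Hold it up in the middle of the lamp's light, lying quietly on the dot, for at least five seconds so that its wall can be checked against the light, and finish like that, still holding the tray up in the light. Do not knock the lamp or disturb anything else on the bench.

Things in the scene. Friction and masses are not known exactly. Their poses are not given: they have to be found in the camera images.
- tray: Loose round dark-wood tray, 260 mm across, flat grey floor with a white dot in the middle, pale straight handle on its -x side with a brass cap. About 0.21 kg (varies), centre of mass 37 mm from the middle towards the handle. Origin: middle, at the underside of its 4 mm feet; z up; floor 10 mm above the origin. Once lifted it sags in the grip by 0.01 to 0.03 rad: its pose tells its true tilt.
- tray_grip (a point): Where to grip: middle of the handle, 195 mm from the tray's middle along its -x, 34 mm above the feet. The handle runs along the tray's x from 150 to 250 mm out, flat-sided, 24 mm wide (along y), 22 mm high (23 to 45 mm above the feet). Pinch it from above, fingers closing along the tray's y, with 80 N or more.
- tray_rim: The tray's raised rim, fixed to the tray, same origin and axes: inner radius 122 mm, outer 130 mm, top 26 mm above the feet (16 mm above the floor). The globe touches it when the globe's centre is about 82 mm from the tray's middle.
- globe: Hollow honey-coloured wooden globe, dark mouth, 120 mm diameter (wider than the fingers open), 60 g (varies), origin at its centre, 60 mm above the tray's floor. Starts at rest 40 to 70 mm from the tray's middle, on the side away from the handle. Lies still on slopes under about 0.007 rad (varies), above that rolls off at 0.6 g (slope - 0.007). A tray accelerating by a acts like a slope a/g.
- lamp: Fixed black bench lamp. Origin: bench point under the middle of its light, the white dot of its round green mat (210 mm across, 3 mm thick). In its axes: base (170 mm across) at y -330 mm; arm's elbow y -420, z 270; pale glowing mouth of the conical shade (124 mm across) at y -134, z 334, facing the light's middle 45 degrees downward; the shade reaches 150 mm back from there. Yaw varies.
- lamp_spot (a point): The middle of the lamp's light: 200 mm straight above the white dot of the green mat, 190 mm in front of the shade's mouth. The globe's centre belongs here.
- vase: Loose pale turned vase, 116 mm across, 140 mm high, near right of the bench; origin under its middle. Leave it alone.
- pot: Loose squat turned pot, 128 mm across, 88 mm high, at the far side of the bench; origin under its middle. Leave it alone.
- glue: Loose yellow glue bottle, 48 mm across, 120 mm high, red cap, near left; origin under its middle. Leave it alone.
- flask: Loose dark steel flask, 72 mm across, 190 mm high, at the left of the bench; origin under its middle. Leave it alone.
- block: Loose cork sanding block, 95 x 55 x 32 mm, lying near the robot to the right of the middle; origin under its middle. Leave it alone.
- bowl: Loose small turned bowl, 110 mm across, 45 mm high, at the left of the bench; origin under its middle. Leave it alone.

How it is judged:
By the outcome, as a careful person would: the job done as asked, in the order asked, and still so for the second after the job is handed in, while the arm keeps its last pose, push and grip.
It also fails if it takes over 64 s, if anything falls off the work surface, if the arm or the gripper's body presses on something with over 40 N, if the wrist force passes 120 N, or if a joint passes its speed limit or range.

## Working session

There is one attempt and no reset: what is moved stays moved. The work goes in short steps, Python scripts to look and compute and a tool call to move; the robot and the scene stay as the last step left them, time stands still between calls to the robot, and variables do not carry over. Pictures are saved under pics/ and viewed, at most 10 in all, crops included, and the job is handed in when it is done.

Besides the shell and the picture viewer there is one more tool, called after "Request:" by a JSON object that holds its "method" and its "body". jog_arm: Moves the arm, as the interface text tells. Its arguments: {"type":"object","properties":{"rows":{"type":"array","items":{"type":"array","items":{"type":"number"}}}},"required":["rows"]}

```bash
ls; mkdir -p pics; python3 - <<'E'
from cell import readout, imaging, ticket
import cv2, json
s=readout.state(); print(s)
for n in("side","top"):
    cv2.imwrite(f"pics/{n}0.png",imaging.snapshot(n)); c=imaging.get_calibration(n); print(n,c)
E
```

```text
pics
{'t': 0.0, 'joint_positions': array([ 1.31684715,  0.68997835, -0.19453693,  1.5663569 ,  0.15729665,
        0.90248024, -0.21511108]), 'joint_vel': array([-0.00077427, -0.00180545, -0.00080581,  0.00159185,  0.0008834 ,
        0.00016369,  0.0001786 ]), 'joint_torque': array([ 7.09563246e-04, -5.39597332e+01, -1.26610368e+00, -1.58539116e+01,
        9.14476375e-03,  9.57798678e-03, -3.05583654e-06]), 'tool_pos': array([ 177.15244698, -598.69108011,  230.48470453]), 'eef_rot': array([[ 9.58859341e-01,  2.83880907e-01, -6.28272007e-04],
       [ 2.83881579e-01, -9.58857807e-01,  1.71888712e-03],
       [-1.14464284e-04, -1.82652582e-03, -9.99998325e-01]]), 'wrist_force': array([-0.69113755, -0.40243774,  0.74548246]), 'torque': array([0.00202265, 0.00407218, 0.00750894]), 'grasp_force': 0.0, 'finger_gap': 0.9992752046293512}
side {'fovy': 57.378102614040515, 'cx': 322.09543934482554, 'cy': 203.91191535843356, 'T': array([[-9.75077071e-01, -1.54146340e-01,  1.59573219e-01,
         3.62739648e+02],
       [-2.21865337e-01,  6.79694842e-01, -6.99135677e-01,
         8.55647617e+02],
       [-6.91888374e-04, -7.17114934e-01, -6.96954585e-01,
         9.62836131e+02],
       [ 0.00000000e+00,  0.00000000e+00,  0.00000000e+00,
         1.00000000e+00]])}
top {'fovy': 54.40691773206088, 'cx': 325.8355478610525, 'cy': 197.6292383330594, 'T': array([[-1.75330665e-02, -9.97639490e-01,  6.63930721e-02,
         4.75258617e+02],
       [-9.99553991e-01,  1.90947740e-02,  2.29610414e-02,
         1.52198846e+01],
       [-2.41746023e-02, -6.59608827e-02, -9.97529323e-01,
         1.40325447e+03],
       [ 0.00000000e+00,  0.00000000e+00,  0.00000000e+00,
         1.00000000e+00]])}
```

View pics/top0.png

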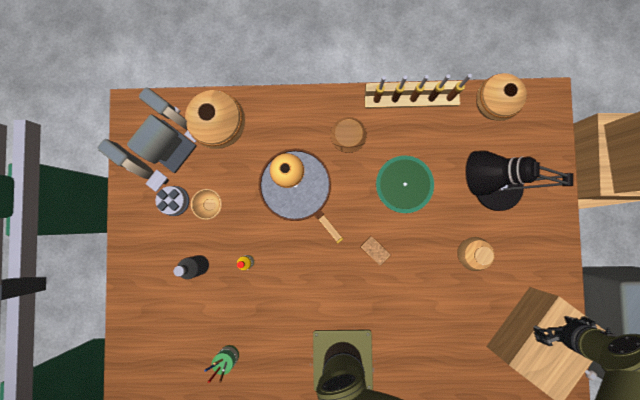

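View pics/side0.png

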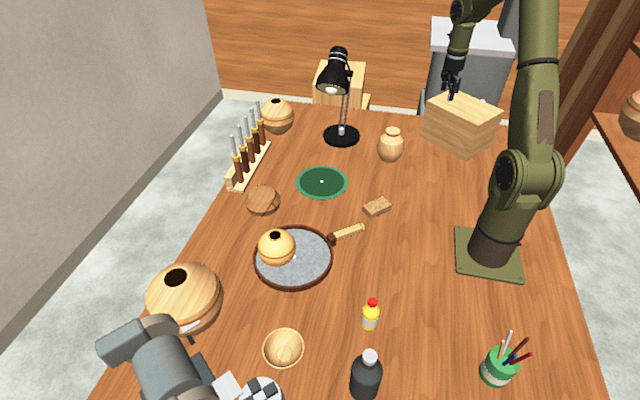

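The tray is at about (295,185) in the top view, with its handle running to (341,240) and the globe at (287,168). The mat is at (405,184) with its dot, and the lamp is to its right, towards -y. The block is at (376,250). Next I'll measure these.

```bash
cat > h.py <<'E'
import numpy as np, cv2
from cell import readout, imaging
C={n:imaging.get_calibration(n) for n in("side","top")}
F=lambda n:200/np.tan(np.radians(C[n]["fovy"]/2))
def ray(n,u,v):
    T=C[n]["T"]; d=T[:3,:3]@[(u-C[n]["cx"])/F(n),(v-C[n]["cy"])/F(n),1]; return T[:3,3],d/np.linalg.norm(d)
def plane(n,u,v,z):
    o,d=ray(n,u,v); return o+d*(z-o[2])/d[2]
def proj(n,p):
    T=C[n]["T"]; q=T[:3,:3].T@(np.asarray(p)-T[:3,3]); return np.array([q[0]/q[2]*F(n)+C[n]["cx"],q[1]/q[2]*F(n)+C[n]["cy"]])
def tri(uv):
    A=np.zeros((3,3));b=np.zeros(3);R=[]
    for n,p in uv.items():
        o,d=ray(n,*p);M=np.eye(3)-np.outer(d,d);A+=M;b+=M@o;R.append((o,d))
    x=np.linalg.solve(A,b); return x,[np.linalg.norm(np.cross(x-o,d)) for o,d in R]
E
python3 - <<'E'
from h import *
for n,pts in {"top":[(287,170),(280,180),(300,200),(330,228),(400,200),(430,250),(327,185),(263,190)],"side":[(276,247),(300,270),(350,231),(320,175),(295,257)]}.items():
    im=cv2.imread(f"pics/{n}0.png"); h=cv2.cvtColor(im,cv2.COLOR_BGR2HSV)
    print(n,[(p,h[p[1],p[0]].tolist()) for p in pts])
t=cv2.imread("pics/top0.png");s=cv2.imread("pics/side0.png")
a=cv2.resize(t[135:260,245:350],None,fx=4,fy=4,interpolation=cv2.INTER_CUBIC)
b=cv2.resize(s[205:300,245:375],None,fx=3,fy=5,interpolation=cv2.INTER_CUBIC)[:,:375]
b=cv2.resize(s[205:300,245:375],None,fx=2.8,fy=2.8,interpolation=cv2.INTER_CUBIC)
o=np.zeros((500,790,3),np.uint8);o[:,:420]=a;o[:b.shape[0],425:425+b.shape[1]]=b[:,:365]
cv2.imwrite("pics/crop0.png",o)
E
```

```text
top [((287, 170), [7, 55, 42]), ((280, 180), [19, 148, 242]), ((300, 200), [114, 24, 157]), ((330, 228), [16, 113, 212]), ((400, 200), [64, 98, 107]), ((430, 250), [13, 158, 174]), ((327, 185), [111, 26, 165]), ((263, 190), [116, 24, 162])]
side [((276, 247), [29, 61, 254]), ((300, 270), [90, 7, 190]), ((350, 231), [24, 79, 253]), ((320, 175), [67, 121, 103]), ((295, 257), [53, 4, 241])]
```

View pics/crop0.png

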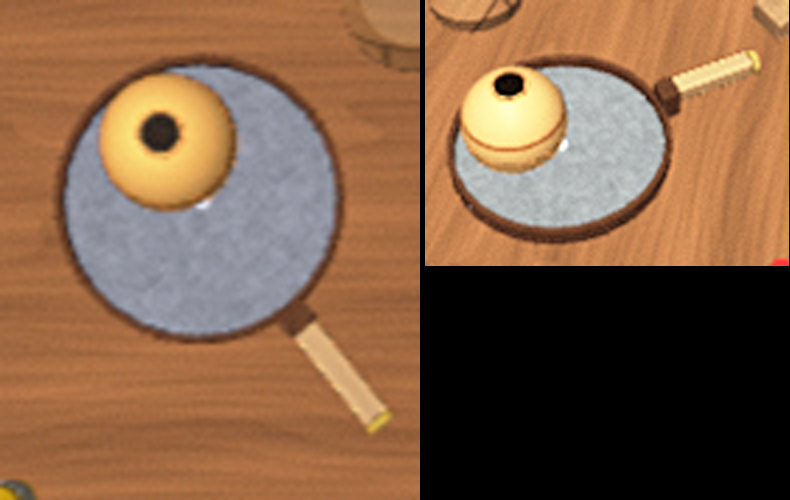

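The globe sits up-left of the white dot in the top view: globe centre about (287,170), dot about (296,186). The handle points down-right, with its brass cap at about (340,240). Next come the masks.

```bash
cat >> h.py <<'E'
def big(m,near=None,amin=30):
    cs=[c for c in cv2.findContours(m.astype(np.uint8),cv2.RETR_EXTERNAL,cv2.CHAIN_APPROX_NONE)[0] if cv2.contourArea(c)>=amin]
    if near is None: return max(cs,key=cv2.contourArea)
    return min(cs,key=lambda c:-cv2.pointPolygonTest(c,tuple(map(float,near)),True))
def masks(im):
    H,S,V=[x.astype(int) for x in cv2.split(cv2.cvtColor(im,cv2.COLOR_BGR2HSV))]
    return dict(floor=(S<60)&(V>110),honey=(S>50)&(V>195)&(H<35),green=(H>50)&(H<85)&(S>60),dark=(V<125))
E
python3 - <<'E'
from h import *
im={n:cv2.imread(f"pics/{n}0.png") for n in C}; m={n:masks(im[n]) for n in C}
near={"top":(300,200),"side":(300,270)}; gn={"top":(280,178),"side":(276,255)}; hn={"top":(330,228),"side":(350,231)}; mn={"top":(405,190),"side":(320,188)}
out={}
for n in C:
    rim=m[n]["floor"]|m[n]["dark"]
    z=np.zeros((400,640),bool); r=(slice(145,226),slice(250,332)) if n=="top" else (slice(222,292),slice(250,335)); z[r]=rim[r]
    c=big(z,near[n]); e=cv2.fitEllipse(cv2.convexHull(c)); print(n,"rim",e, plane(n,*e[0],26))
    g=big(m[n]["honey"],gn[n]); (gc,gr)=cv2.minEnclosingCircle(g); print(" globe",gc,gr,cv2.contourArea(g),plane(n,*gc,70)); out[n]=gc
    h=big(m[n]["honey"],hn[n]); hr=cv2.minAreaRect(h); print(" handle",hr,plane(n,*hr[0],45)); 
    q=big(m[n]["green"],mn[n]); qe=cv2.fitEllipse(cv2.convexHull(q)); print(" mat",qe,plane(n,*qe[0],3))
    p=cv2.boxPoints(hr); print(" ends",[plane(n,*x,45).round(1)[:2].tolist() for x in p])
    if n=="top":
        w=m[n]["floor"]; 
    x0,y0=(285,175) if n=="top" else (285,248)
    G=cv2.cvtColor(im[n],cv2.COLOR_BGR2GRAY)[y0:y0+20,x0:x0+20]; 
    ys,xs=np.where(G>225 if n=="side" else G>195); print(" dot",list(zip((xs+x0).tolist(),(ys+y0).tolist(),G[ys,xs].tolist()))[:14])
print(tri(out))
E
```

```text
side rim ((294.57513427734375, 257.1698913574219), (66.14232635498047, 85.22171783447266), 73.87186431884766) [608.85319493 173.67714976  26.        ]
 globe (353.9002380371094, 247.11224365234375) 196.773681640625 44684.0 [427.26324852 126.90170969  70.        ]
 handle ((377.0512390136719, 251.2553253173828), (291.7261962890625, 349.3276062011719), 19.7423038482666) [354.58769907 106.87061625  45.        ]
 mat ((321.2052307128906, 182.20501708984375), (33.41336441040039, 51.058509826660156), 90.18372344970703) [ 613.7196941  -228.28884202    3.        ]
 ends [[785.9, 574.4], [1085.9, -1607.1], [-421.3, -734.2], [130.5, 632.1]]
 dot [(285, 248, 231), (286, 248, 227), (285, 249, 227), (285, 250, 228), (285, 251, 226), (285, 252, 226), (294, 255, 236), (295, 255, 246), (294, 256, 255), (295, 256, 255), (293, 257, 250), (294, 257, 255), (295, 257, 240), (293, 258, 245)]
top rim ((295.5028991699219, 185.52432250976562), (71.08414459228516, 75.86004638671875), 138.49778747558594) [612.20394397 154.23285101  26.        ]
 globe (284.5, 169.0) 15.53232479095459 692.5 [666.01451354 187.23460783  70.        ]
 handle ((330.2450256347656, 228.79954528808594), (30.25469207763672, 6.402737140655518), 50.71058654785156) [456.67364417  33.04390201  45.        ]
 mat ((404.65972900390625, 183.95648193359375), (56.884822845458984, 57.52117919921875), 122.26325988769531) [ 612.32538652 -237.07893433    3.        ]
 ends [[491.1, 74.5], [504.9, 56.9], [422.5, -8.2], [408.7, 9.3]]
 dot [(285, 175, 212), (286, 175, 209), (287, 175, 210), (288, 175, 210), (289, 175, 207), (290, 175, 202), (291, 175, 199), (285, 176, 212), (286, 176, 208), (287, 176, 208), (288, 176, 204), (289, 176, 201), (290, 176, 200), (291, 176, 196)]
(array([536.0777675 , 181.83003565, 163.06621315]), [np.float64(115.76864372928372), np.float64(115.76864372928361)])
```

```bash
cat >> h.py <<'E'
def globe(im,n,c,half=32,r=None,k=4,pts=False):
    """sphere outline by Hough circle round an expected centre; sub-pixel"""
    c=np.asarray(c); x0,y0=(c-half).astype(int).clip(0); g=cv2.cvtColor(im,cv2.COLOR_BGR2HSV)[y0:y0+2*half,x0:x0+2*half,1]
    g=cv2.GaussianBlur(cv2.resize(g,None,fx=k,fy=k,interpolation=cv2.INTER_CUBIC),(0,0),2)
    h=cv2.HoughCircles(g,cv2.HOUGH_GRADIENT_ALT,1.5,20,param1=120,param2=.5,minRadius=int(r*.85*k),maxRadius=int(r*1.15*k))
    return [] if h is None else [((q[0]+.5)/k-.5+x0,(q[1]+.5)/k-.5+y0,q[2]/k) for q in h[0]]
def rexp(n,p,R=60):
    T=C[n]["T"]; d=np.linalg.norm(np.asarray(p)-T[:3,3]); return F(n)*R/np.sqrt(d*d-R*R)
E
python3 - <<'E'
from h import *
im={n:cv2.imread(f"pics/{n}0.png") for n in C}
P=(660,185,70)
for n,c in {"top":(287,170),"side":(276,247)}.items():
    r=rexp(n,P); q=globe(im[n],n,c,r=r); print(n,r,proj(n,P),[(np.round(x,2),plane(n,*x[:2],70).round(1)) for x in q])
    h=cv2.cvtColor(im[n],cv2.COLOR_BGR2HSV); print(h[int(c[1])+8,int(c[0])-25:int(c[0])+26].tolist())
print(plane("side",294.2,256.4,10))
# mat dots
for n,c in {"top":(405,184),"side":(321,182)}.items():
    G=cv2.cvtColor(im[n],cv2.COLOR_BGR2GRAY)[c[1]-6:c[1]+7,c[0]-6:c[0]+7].astype(float); w=(G-G.min()-60).clip(0); ys,xs=np.mgrid[-6:7,-6:7]
    u,v=c[0]+(w*xs).sum()/w.sum(),c[1]+(w*ys).sum()/w.sum(); print(n,"matdot",u,v,plane(n,u,v,3))
# rim in the top view: floor-only and with dark, opened to drop ferrule
m=masks(im["top"]); z=np.zeros((400,640),np.uint8); z[145:226,250:332]=(m["floor"]|m["dark"])[145:226,250:332]
f=cv2.morphologyEx(z,cv2.MORPH_CLOSE,np.ones((25,25))); f=cv2.morphologyEx(f,cv2.MORPH_OPEN,cv2.getStructuringElement(2,(31,31)))
e=cv2.fitEllipse(cv2.convexHull(big(f))); print(e,plane("top",*e[0],26))
G=cv2.cvtColor(im["top"],cv2.COLOR_BGR2GRAY)[178:194,288:304]; print(G)
# brass cap
for n,c in {"top":(340,240),"side":(362,226)}.items():
    h=cv2.cvtColor(im[n],cv2.COLOR_BGR2HSV).astype(int)
    b=(h[...,0]>23)&(h[...,1]>120)&(h[...,2]>150); b[:c[1]-8]=0;b[c[1]+9:]=0;b[:,:c[0]-8]=0;b[:,c[0]+9:]=0
    ys,xs=np.where(b); print(n,"cap",len(xs),xs.mean(),ys.mean(),plane(n,xs.mean(),ys.mean(),38))
E
```

```text
top 17.225318158551833 [285.16227394 170.7124867 ] [(array([286.5 , 169.5 ,  17.23]), array([664.1, 180.3,  70. ]))]
[[114, 28, 137], [116, 26, 159], [112, 25, 155], [118, 25, 156], [116, 25, 163], [114, 26, 158], [115, 29, 156], [113, 29, 159], [112, 35, 166], [178, 32, 142], [14, 149, 198], [17, 164, 227], [17, 153, 234], [18, 150, 239], [19, 148, 243], [19, 146, 244], [20, 149, 245], [20, 148, 244], [20, 145, 245], [21, 141, 246], [20, 148, 245], [20, 145, 246], [20, 145, 245], [20, 143, 246], [19, 147, 245], [20, 148, 245], [19, 151, 242], [19, 149, 242], [19, 150, 240], [18, 149, 236], [17, 154, 233], [17, 154, 229], [17, 156, 224], [16, 152, 221], [16, 156, 204], [16, 152, 193], [16, 153, 178], [16, 163, 169], [15, 180, 149], [14, 159, 122], [9, 28, 119], [115, 22, 149], [116, 28, 155], [118, 25, 153], [113, 25, 162], [116, 24, 159], [116, 26, 157], [114, 23, 157], [111, 27, 159], [116, 23, 155], [114, 26, 160]]
side 19.002273264130043 [277.01516033 248.40421782] [(array([274.38, 248.  ,  19.16]), array([668.5, 185.3,  70. ]))]
[[13, 146, 218], [13, 150, 192], [11, 150, 136], [
[... 1685 characters left out ...]
50 151 152 152 157 158]
 [114 119 115 129 145 145 160 170 166 153 151 149 152 145 150 150]
 [146 149 150 154 154 142 139 138 150 153 152 153 152 149 146 151]
 [151 151 159 156 148 143 137 140 145 151 149 150 145 151 150 155]
 [145 156 159 154 150 145 143 142 143 149 153 154 152 152 156 158]
 [145 150 160 154 151 146 143 140 143 149 156 158 158 155 150 153]
 [138 147 158 157 150 143 137 141 147 157 156 156 154 149 152 157]
 [140 145 153 153 154 146 142 147 146 150 148 145 143 146 152 156]]
top cap 0 nan nan [nan nan nan]
side cap 7 362.42857142857144 225.57142857142858 [416.30124496   1.08295961  38.        ]<stdin>:21: RuntimeWarning: Mean of empty slice.
  ret = ret.dtype.type(ret / rcount)
```

Measured positions, with the top and side views agreeing within about 5 mm:

| Item | Position (mm) | Notes |
|---|---|---|
| Tray middle | (615, 158) | yaw 38.3° |
| Grip point | (462, 37, 34) | |
| Globe | (666, 183) | 57 mm off-centre |
| Mat dot | (614, -237) | |

I'll move above the handle by way of a waypoint.

```bash
cat >> h.py <<'E'
from scipy.spatial.transform import Rotation as Ro
def down(yaw,pitch=0,roll=0):
    """tool-down orientation, x at yaw (deg); then tool-axis turns roll(x), pitch(y) rad"""
    c,s=np.cos(np.radians(yaw)),np.sin(np.radians(yaw)); return np.array([[c,s,0],[s,-c,0],[0,0,-1]])@Ro.from_rotvec([roll,pitch,0]).as_matrix()
def rel(p,R,p2,R2): return (R.T@(np.asarray(p2)-p)/1000).round(4).tolist()+Ro.from_matrix(R.T@R2).as_rotvec().round(4).tolist()
E
python3 - <<'E'
from h import *
R0=down(16.49); print(rel([177.4,-599.3,231.3],R0,[390,-330,250],down(30)))
E
```

```text
[0.2803, -0.1979, -0.0187, 0.0, 0.0, -0.2358]
```

Request:
{"method": "jog_arm", "body": {"rows": [[0.28,-0.198,-0.019,0,0,-0.236,0.085],[0.28,-0.198,-0.019,0,0,-0.236,0.085],[0.28,-0.198,-0.019,0,0,-0.236,0.085],[0.28,-0.198,-0.019,0,0,-0.236,0.085],[0.28,-0.198,-0.019,0,0,-0.236,0.085],[0.28,-0.198,-0.019,0,0,-0.236,0.085],[0.28,-0.198,-0.019,0,0,-0.236,0.085],[0.28,-0.198,-0.019,0,0,-0.236,0.085],[0.28,-0.198,-0.019,0,0,-0.236,0.085]]}}

```text
t: 1.0
tool_pos: [390.2, -329.0, 250.2]
eef_rot: [[0.864, 0.503, -0.0], [0.503, -0.864, 0.0], [-0.0, -0.0, -1.0]]
wrist_force: [0.3, -0.8, -0.4]
finger_gap: 0.998
grasp_force: 0.0
```

```bash
python3 - <<'E'
from h import *
s=readout.state(); print(s["t"],s["tool_pos"],s["joint_positions"].round(2)); print(s["eef_rot"].round(3).tolist())
print(rel([390,-330,250],down(30.01),[462,37,130],down(38.3)))
print(rel(s["tool_pos"],s["eef_rot"],[462,37,130],down(38.3)))
E
```

```text
1.0 [ 390.23483534 -328.97423824  250.19166018] [ 0.77  0.52 -0.25  1.88  0.18  0.76 -0.62]
[[0.864, 0.503, -0.0], [0.503, -0.864, 0.0], [-0.0, -0.0, -1.0]]
[0.2459, -0.2818, 0.12, 0.0, 0.0, -0.1447]
[0.2461, -0.2802, 0.1202, -0.0003, 0.0003, -0.1415]
```

Request:
{"method": "jog_arm", "body": {"rows": [[0.246,-0.281,0.06,0,0,-0.143,0.085],[0.246,-0.281,0.06,0,0,-0.143,0.085],[0.246,-0.281,0.06,0,0,-0.143,0.085],[0.246,-0.281,0.06,0,0,-0.143,0.085],[0.246,-0.281,0.06,0,0,-0.143,0.085],[0.246,-0.281,0.06,0,0,-0.143,0.085],[0.246,-0.281,0.06,0,0,-0.143,0.085],[0.246,-0.281,0.12,0,0,-0.143,0.085],[0.246,-0.281,0.12,0,0,-0.143,0.085],[0.246,-0.281,0.12,0,0,-0.143,0.085],[0.246,-0.281,0.12,0,0,-0.143,0.085]]}}

```text
t: 2.1
tool_pos: [462.1, 34.4, 130.3]
eef_rot: [[0.787, 0.616, -0.001], [0.616, -0.787, -0.002], [-0.002, 0.001, -1.0]]
wrist_force: [-0.1, -0.3, 0.7]
finger_gap: 0.996
grasp_force: 0.0
```

```bash
python3 - <<'E'
from h import *
s=readout.state(); print(s["t"],s["tool_pos"],s["joint_positions"].round(2))
print(rel(s["tool_pos"],s["eef_rot"],[462,37,15],down(38.3)))
im={n:imaging.snapshot(n) for n in C}
for n in C: cv2.imwrite(f"pics/{n}1.png",im[n])
a=im["top"][130:280,240:400];b=im["side"][170:320,230:400]
cv2.imwrite("pics/crop1.png",cv2.resize(np.hstack([a,b]),None,fx=2.4,fy=2.4,interpolation=cv2.INTER_CUBIC))
E
```

```text
2.1 [462.08262309  34.42416751 130.308252  ] [-0.09  0.67 -0.14  2.14  0.26  0.36 -1.35]
[0.0017, -0.0022, 0.1153, 0.0006, 0.0017, -0.0042]
```

View pics/crop1.png

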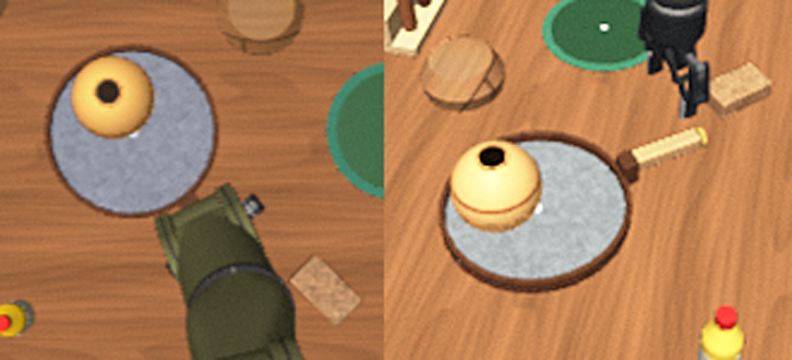

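The gripper is above the handle and aligned with it: the open fingers straddle the handle line in the side crop, and the globe hasn't moved. I'll descend and close.

Request:
{"method": "jog_arm", "body": {"rows": [[0,0,0.04,0,0,0,0.085],[0,0,0.08,0,0,0,0.085],[0,0,0.1,0,0,0,0.085],[0,0,0.115,0,0,0,0.085],[0,0,0.115,0,0,0,0.085],[0,0,0.115,0,0,0,0.085]]}}

```text
t: 2.8
tool_pos: [462.9, 35.5, 16.2]
eef_rot: [[0.787, 0.617, 0.001], [0.617, -0.787, -0.0], [0.001, 0.001, -1.0]]
wrist_force: [-0.6, 0.4, -0.4]
finger_gap: 0.992
grasp_force: 0.0
```

```bash
python3 - <<'E'
from h import *
s=readout.state(); print(s["t"],s["tool_pos"],s["wrist_force"]); R=s["eef_rot"];print(R.round(4).tolist(), np.degrees(np.arctan2(R[1,0],R[0,0])))
im=imaging.snapshot("side"); cv2.imwrite("pics/side2.png",im)
# fingertip gap relative to handle: crop
cv2.imwrite("pics/crop2.png",cv2.resize(im[180:280,280:400],None,fx=5,fy=5,interpolation=cv2.INTER_CUBIC))
E
```

```text
2.8 [462.89539756  35.48709485  16.23406836] [-0.59074497  0.40510472 -0.44443519]
[[0.7869, 0.6171, 0.0014], [0.6171, -0.7869, -0.0002], [0.001, 0.0011, -1.0]] 38.10667856278552
```

View pics/crop2.png

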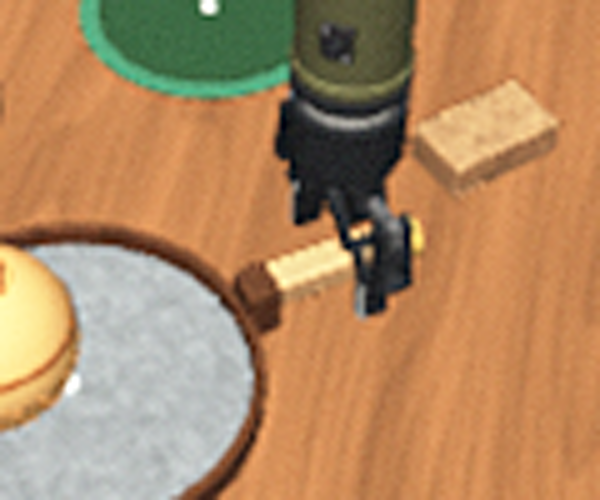

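The fingers straddle the handle, visible at about (345,232) in full-picture pixels. I'll correct 2 mm sideways and then close gently.

Request:
{"method": "jog_arm", "body": {"rows": [[0,-0.002,0.001,0,0,-0.003,0.06],[0,-0.002,0.001,0,0,-0.003,0.045],[0,-0.002,0.001,0,0,-0.003,0.036],[0,-0.002,0.001,0,0,-0.003,0.03],[0,-0.002,0.001,0,0,-0.003,0.026],[0,-0.002,0.001,0,0,-0.003,0.022],[0,-0.002,0.001,0,0,-0.003,0.015],[0,-0.002,0.001,0,0,-0.003,0],[0,-0.002,0.001,0,0,-0.003,0],[0,-0.002,0.001,0,0,-0.003,0]]}}

```text
t: 3.85
tool_pos: [461.2, 37.7, 14.4]
eef_rot: [[0.784, 0.62, 0.001], [0.62, -0.784, -0.0], [0.0, 0.001, -1.0]]
wrist_force: [1.2, -2.4, 3.6]
finger_gap: 0.273
grasp_force: 58.7
```

```bash
cat >> h.py <<'E'
L=np.array([195.,0,-15]) # tool frame: tray middle's floor dot from TCP guess: x ahead, z down is +; refined after the grasp
def look(tag,zc=None):
    """globe centre by two views, relative to the tray middle inferred from the TCP pose and the rim ellipse"""
    s=readout.state(); p,R=s["tool_pos"],s["eef_rot"]
    mid=p+R@[195,0,5]            # floor middle if the grip were rigid (TCP 15 above feet, floor 10)
    im={n:imaging.snapshot(n) for n in C}; uv={}
    for n in C:
        cv2.imwrite(f"pics/{tag}_{n}.png",im[n])
        e=mid+[0,0,60]; q=globe(im[n],n,proj(n,e),half=48,r=rexp(n,e))
        if q: uv[n]=min(q,key=lambda x:abs(x[2]-rexp(n,e)))[:2]
    if len(uv)<2: print("missing",uv); return
    g,err=tri(uv); d=R.T@(g-mid)
    print(tag,"t",round(s["t"],2),"tcp",p.round(1),"tilt(roll,pitch)",(np.arcsin(-R[2,1])).round(4),(np.arcsin(R[2,0])).round(4),"yaw",np.degrees(np.arctan2(R[1,0],R[0,0])).round(2),"F",s["wrist_force"].round(1),"grip",round(s["grasp_force"],1),round(s["finger_gap"],3))
    print("  globe",g.round(1),"err",np.round(err[0],1),"in tray (tool x,y,z)",d.round(1),{n:np.round(R.T@(plane(n,*uv[n],mid[2]+60)-mid),1)[:2].tolist() for n in uv})
    return g,d,im
E
python3 -c "
from h import *
look('a')"
```

```text
a t 3.85 tcp [461.2  37.7  14.4] tilt(roll,pitch) -0.0006 0.0002 yaw 38.33 F [ 1.2 -2.4  3.6] grip 58.7 0.273
  globe [662.1 180.8  71.2] err 0.8 in tray (tool x,y,z) [ 51.4  12.3 -61.7] {'side': [51.7, 14.2], 'top': [51.0, 12.0]}
```

Request:
{"method": "jog_arm", "body": {"rows": [[0,0,0,0,0.006,0,0],[0,0,-0.0005,0,0.012,0,0],[0,0,-0.001,0,0.017,0,0],[0,0,-0.002,0,0.02,0,0],[0,0,-0.0035,0,0.022,0,0],[0,0,-0.005,0,0.022,0,0],[0,0,-0.007,0,0.022,0,0]]}}

```text
t: 4.65
tool_pos: [460.0, 38.2, 20.9]
eef_rot: [[0.783, 0.622, 0.015], [0.622, -0.783, 0.013], [0.02, -0.001, -1.0]]
wrist_force: [-0.1, -0.4, -2.1]
finger_gap: 0.271
grasp_force: 58.7
```

```bash
python3 -c "
from h import *
look('b')"
```

```text
b t 4.65 tcp [460.   38.2  20.9] tilt(roll,pitch) 0.001 0.0201 yaw 38.44 F [-0.1 -0.4 -2.1] grip 58.7 0.271
  globe [658.9 180.   82.3] err 3.1 in tray (tool x,y,z) [ 50.2  12.5 -61.5] {'side': [52.3, 16.2], 'top': [47.8, 11.2]}
```

Request:
{"method": "jog_arm", "body": {"rows": [[0,0,-0.002,0,0,0,0],[0,0,-0.004,0,0,0,0],[0,0,-0.006,0,0,0,0],[0,0,-0.008,0,0,0,0],[0,0,-0.01,0,0,0,0]]}}

```text
t: 5.25
tool_pos: [460.8, 37.7, 31.5]
eef_rot: [[0.784, 0.621, 0.017], [0.621, -0.784, 0.014], [0.022, 0.0, -1.0]]
wrist_force: [0.1, 0.5, -2.4]
finger_gap: 0.273
grasp_force: 58.7
```

```bash
python3 -c "
from h import *
look('c')"
```

```text
c t 5.25 tcp [460.8  37.7  31.5] tilt(roll,pitch) -0.0001 0.022 yaw 38.37 F [ 0.1  0.5 -2.4] grip 58.7 0.273
  globe [651.6 170.8  94. ] err 2.6 in tray (tool x,y,z) [ 38.5  14.1 -62.4] {'side': [40.0, 18.2], 'top': [36.7, 13.0]}
```

Request:
{"method": "jog_arm", "body": {"rows": [[0,0,-0.002,-0.004,-0.006,0,0],[0,0,-0.004,-0.008,-0.012,0,0],[0,0,-0.006,-0.008,-0.012,0,0]]}}

```text
t: 5.65
tool_pos: [460.8, 38.2, 37.4]
eef_rot: [[0.784, 0.621, 0.013], [0.621, -0.784, 0.0], [0.01, 0.008, -1.0]]
wrist_force: [-0.1, -0.5, -3.0]
finger_gap: 0.272
grasp_force: 58.7
```

```bash
python3 -c "
from h import *
look('d')"
```

```text
d t 5.65 tcp [460.8  38.2  37.4] tilt(roll,pitch) -0.008 0.0102 yaw 38.41 F [-0.1 -0.5 -3. ] grip 58.7 0.272
  globe [639.4 162.9  96.3] err 3.7 in tray (tool x,y,z) [ 23.   13.7 -61.5] {'side': [25.7, 17.2], 'top': [19.9, 12.1]}
```

Request:
{"method": "jog_arm", "body": {"rows": [[0,0,0,-0.003,-0.005,0,0],[0,0,0,-0.003,-0.005,0,0],[0,0,0,-0.003,-0.005,0,0]]}}

```text
t: 6.05
tool_pos: [460.7, 37.8, 37.2]
eef_rot: [[0.784, 0.621, 0.011], [0.621, -0.784, -0.006], [0.005, 0.011, -1.0]]
wrist_force: [-0.2, -0.4, -3.0]
finger_gap: 0.269
grasp_force: 58.8
```

```bash
python3 -c "
from h import *
look('e')"
```

```text
e t 6.05 tcp [460.7  37.8  37.2] tilt(roll,pitch) -0.011 0.0049 yaw 38.38 F [-0.2 -0.4 -3. ] grip 58.8 0.269
  globe [634.8 161.6  88.8] err 3.3 in tray (tool x,y,z) [ 18.6  11.6 -55.4] {'side': [22.5, 9.9], 'top': [14.9, 10.3]}
```

```bash
python3 -c "
from h import *
g,d,im=look('f')
a=im['top'][110:260,240:400];b=im['side'][170:320,230:400]
o=cv2.resize(np.hstack([a,b]),None,fx=2.4,fy=2.4,interpolation=cv2.INTER_CUBIC); cv2.imwrite('pics/crop3.png',o)"
```

```text
f t 6.15 tcp [460.6  37.7  37.2] tilt(roll,pitch) -0.0111 0.0048 yaw 38.38 F [ 0.7  0.1 -2. ] grip 58.8 0.271
  globe [628.5 167.7  92.2] err 3.7 in tray (tool x,y,z) [ 17.6   2.9 -58.9] {'side': [21.1, 4.2], 'top': [14.1, 1.3]}
```

View pics/crop3.png

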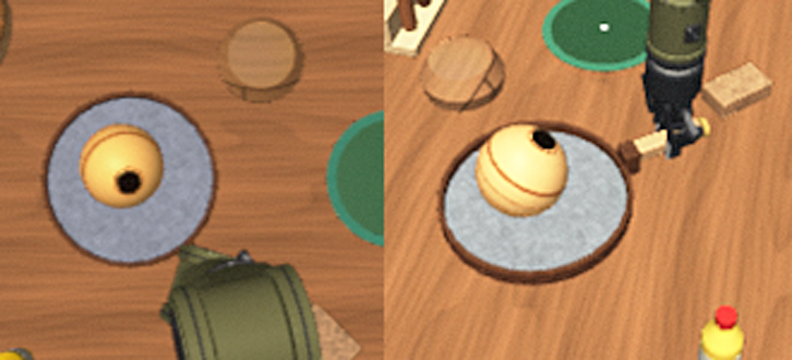

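The globe is now near the middle and well inside the rim: top crop about (122,165), rim circle centre about (131,180). The Hough fit is too noisy, because the groove and mouth rotate as the globe rolls. I'll switch to fitting a circle to the globe/floor boundary.

```bash
cat >> h.py <<'E'
def edge(im,n,e):
    """globe outline = border of the grey floor near the expected radius; least-squares circle"""
    c=proj(n,e); r=rexp(n,e); h=cv2.cvtColor(im,cv2.COLOR_BGR2HSV); k=4; x0,y0=(c-60).astype(int).clip(0)
    h=cv2.resize(im[y0:y0+120,x0:x0+120],None,fx=k,fy=k,interpolation=cv2.INTER_LINEAR); h=cv2.cvtColor(h,cv2.COLOR_BGR2HSV)
    fl=((h[...,1]<72)&(h[...,2]>105)).astype(np.uint8); fl=cv2.morphologyEx(fl,cv2.MORPH_OPEN,np.ones((7,7)))
    cs,_=cv2.findContours(fl,cv2.RETR_CCOMP,cv2.CHAIN_APPROX_NONE)
    P=np.vstack([q[:,0] for q in cs if len(q)>80]).astype(float); P=(P+.5)/k-.5+[x0,y0]
    best=None
    # seed: globe-coloured blob centre
    gm=((h[...,1]>85)&(h[...,2]>165)&(h[...,0]>13)).astype(np.uint8); gm=cv2.morphologyEx(gm,cv2.MORPH_OPEN,np.ones((25,25)))
    dt=cv2.distanceTransform(1-fl,cv2.DIST_L2,5); _,mx,_,q=cv2.minMaxLoc(dt); s=(np.array(q)+.5)/k-.5+[x0,y0]
    # largest disc free of floor pixels, within the crop and near the expectation
    yy,xx=np.mgrid[:dt.shape[0],:dt.shape[1]]; far=np.hypot(xx/k+x0-c[0],yy/k+y0-c[1])>45; dt[far]=0
    dt=np.where(dt>r*k*1.15,0,dt); _,mx,_,q=cv2.minMaxLoc(dt); s=(np.array(q)+.5)/k-.5+[x0,y0]; rr=r
    for tol in (4,2.5,1.5,1.2):
        Q=P[abs(np.hypot(*(P-s).T)-rr)<tol]
        A=np.c_[2*Q,np.ones(len(Q))]; x=np.linalg.lstsq(A,(Q**2).sum(1),rcond=None)[0]; s=x[:2]; rr=np.sqrt(x[2]+s@s)
    return s,rr/r,len(Q)
def measure(im,p,R,tag=""):
    mid=p+R@[195,0,5]; e=mid+[0,0,60]; uv={}; o={}
    for n in C:
        s,q,k=edge(im[n],n,e); uv[n]=s; o[n]=(np.round(R.T@(plane(n,*s,e[2])-mid),1)[:2].tolist(),round(q,3),k)
    g,err=tri(uv); d=R.T@(g-mid); print(tag,"globe",g.round(1),"err",np.round(err[0],1),"d",d.round(1),o); return g,d
def look(tag):
    s=readout.state(); p,R=s["tool_pos"],s["eef_rot"]; im={n:imaging.snapshot(n) for n in C}
    for n in C: cv2.imwrite(f"pics/{tag}_{n}.png",im[n])
    print(tag,"t",round(s["t"],2),"tcp",p.round(1),"roll,pitch",(np.arcsin(-R[2,1])).round(4),(np.arcsin(R[2,0])).round(4),"yaw",np.degrees(np.arctan2(R[1,0],R[0,0])).round(2),"F",s["wrist_force"].round(1),"grip",round(s["grasp_force"],1),round(s["finger_gap"],3))
    return measure(im,p,R)
E
python3 - <<'E'
from h import *
for t,p,yaw,ro,pi in [("a",[461.2,37.7,14.4],38.33,-.0006,.0002),("b",[460,38.2,20.9],38.44,.001,.02),("c",[460.8,37.7,31.5],38.37,0,.022),("d",[460.8,38.2,37.4],38.4,-.008,.0102),("e",[460.7,37.8,37.2],38.38,-.011,.0049),("f",[460.6,37.7,37.2],38.38,-.011,.0048)]:
    measure({n:cv2.imread(f"pics/{t}_{n}.png") for n in C},np.array(p),down(yaw,pi,ro),t)
E
```

```text
a globe [644.6 188.9  46.5] err 39.1 d [ 42.6  -4.9 -37. ] {'side': ([16.8, -46.4], np.float64(1.544), 265), 'top': ([72.4, 15.2], np.float64(0.828), 69)}
b globe [726.3 274.9 780. ] err 231.5 d [ 175.8  -20.6 -756.9] {'side': ([1181.7, 3408.0], np.float64(0.0), 0), 'top': ([70.7, 15.9], np.float64(0.788), 70)}
c globe [716.3 271.7 785.3] err 239.3 d [ 167.1  -24.8 -751.1] {'side': ([1173.7, 3354.4], np.float64(0.0), 0), 'top': ([36.1, 12.9], np.float64(0.999), 401)}
d globe [712.8 270.6 787.4] err 242.0 d [ 154.5  -19.6 -751.6] {'side': ([1167.2, 3339.0], np.float64(0.0), 0), 'top': ([22.9, 13.1], np.float64(1.004), 402)}
e globe [709.1 271.8 788.8] err 243.2 d [ 148.7  -21.  -755.2] {'side': ([1169.8, 3344.1], np.float64(0.0), 0), 'top': ([17.2, 7.2], np.float64(1.002), 402)}
f globe [708.3 272.5 789. ] err 243.2 d [ 148.6  -22.  -755.5] {'side': ([1170.0, 3344.2], np.float64(0.0), 0), 'top': ([17.1, 5.1], np.float64(1.002), 403)}
```

Request:
{"method": "jog_arm", "body": {"rows": [[0,0,0,0.006,0.008,0,0],[0,0,0,0.011,0.008,0,0],[0,0,0,0.011,0.008,0,0]]}}

```text
t: 6.55
tool_pos: [460.7, 37.3, 37.3]
eef_rot: [[0.784, 0.62, 0.01], [0.62, -0.785, 0.008], [0.013, 0.0, -1.0]]
wrist_force: [0.0, 0.2, -1.7]
finger_gap: 0.272
grasp_force: 58.8
```

```bash
cat >> h.py <<'E'
def look(tag,side=False):
    s=readout.state(); p,R=s["tool_pos"],s["eef_rot"]; im=imaging.snapshot("top"); cv2.imwrite(f"pics/{tag}_top.png",im)
    mid=p+R@[195,0,5]; e=mid+[0,0,60]; c,q,k=edge(im,"top",e); w=plane("top",*c,e[2]); d=R.T@(w-mid)
    print(tag,"t",round(s["t"],2),"d",d.round(1)[:2],"fit",round(q,3),k,"world",w.round(1),"tcp",p.round(1),"roll,pitch",(np.arcsin(-R[2,1])).round(4),(np.arcsin(R[2,0])).round(4),"yaw",np.degrees(np.arctan2(R[1,0],R[0,0])).round(2),"Fz",s["wrist_force"].round(1)[2])
    if side: cv2.imwrite(f"pics/{tag}_side.png",imaging.snapshot("side"))
    return w,d,p,R
E
python3 -c "
from h import *
look('g')"
```

```text
g t 6.55 d [17.1 -2.9] fit 1.002 404 world [624.7 170.7  94.8] tcp [460.7  37.3  37.3] roll,pitch -0.0001 0.0128 yaw 38.32 Fz -1.7
```

Request:
{"method": "jog_arm", "body": {"rows": [[0,0,0,0,0,0,0],[0,0,0,0,0,0,0]]}}

```text
t: 6.8
tool_pos: [460.7, 37.8, 37.3]
eef_rot: [[0.784, 0.621, 0.01], [0.621, -0.784, 0.008], [0.013, 0.0, -1.0]]
wrist_force: [0.8, 0.1, -2.6]
finger_gap: 0.266
grasp_force: 58.8
```

```bash
python3 -c "
from h import *
look('h')"
```

```text
h t 6.8 d [15.9 -4.9] fit 1.003 405 world [622.4 172.   94.8] tcp [460.7  37.8  37.3] roll,pitch -0.0001 0.0131 yaw 38.37 Fz -2.6
```

Request:
{"method": "jog_arm", "body": {"rows": [[0,0,-0.002,0,0,0,0],[0,0,-0.007,0,0,0,0],[0,0,-0.015,0,0,0,0],[0,0,-0.025,0,0,0,0],[0,0,-0.036,0,0,0,0],[0,0,-0.048,0,0,0,0],[0,0,-0.06,0,0,0,0],[0,0,-0.071,0,0,0,0],[0,0,-0.081,0,0,0,0],[0,0,-0.088,0,0,0,0],[0,0,-0.093,0,0,0,0],[0,0,-0.095,0,0,0,0]]}}

```text
t: 8.05
tool_pos: [459.8, 36.9, 132.7]
eef_rot: [[0.784, 0.621, 0.011], [0.621, -0.784, 0.008], [0.013, 0.0, -1.0]]
wrist_force: [-0.8, 0.3, -2.6]
finger_gap: 0.273
grasp_force: 58.8
```

```bash
python3 -c "
from h import *
look('i')"
```

```text
i t 8.05 d [13.4 -5.1] fit 1.004 433 world [619.4 169.8 190.3] tcp [459.8  36.9 132.7] roll,pitch -0.0003 0.0133 yaw 38.37 Fz -2.6
```

The globe is resting 14 mm from the dot. Next is a gentle carry: constant acceleration then deceleration at about 30 mm/s², with the yaw turning to 0 so the wrist stays clear of the shade.

```bash
cat > plan.py <<'E'
from h import *
def pose(k,N=72):
    u=k/N; s=2*u*u if u<.5 else 1-2*(1-u)**2
    yaw=38.4*(1-s); y=158-395*s; x=613+1*s; z=133+11*s; R=down(yaw,.0133,0); c=np.radians(yaw)
    return np.array([x-195*np.cos(c),y-195*np.sin(c),z]),R
for c in range(6):
    p0,R0=pose(12*c); print(c,"[["+"],[".join(",".join(f"{v:g}" for v in np.round(rel(p0,R0,*pose(12*c+i)),4))+",0" for i in range(1,13))+"]]")
E
python3 plan.py
```

```text
0 [[-0.0001,0.0001,-0,-0,-0,0.0003,0],[-0.0004,0.0003,-0,-0,-0,0.001,0],[-0.0008,0.0006,-0,-0,0,0.0023,0],[-0.0015,0.0011,-0.0001,-0.0001,0,0.0041,0],[-0.0024,0.0017,-0.0001,-0.0001,0,0.0065,0],[-0.0034,0.0025,-0.0002,-0.0001,0,0.0093,0],[-0.0046,0.0034,-0.0003,-0.0002,0,0.0127,0],[-0.006,0.0044,-0.0004,-0.0002,-0,0.0165,0],[-0.0076,0.0056,-0.0004,-0.0003,0,0.0209,0],[-0.0094,0.0069,-0.0005,-0.0003,0,0.0259,0],[-0.0113,0.0084,-0.0007,-0.0004,-0,0.0313,0],[-0.0134,0.01,-0.0008,-0.0005,-0,0.0372,0]]
1 [[-0.0022,0.0018,-0.0001,-0.0001,0,0.0065,0],[-0.0047,0.0038,-0.0003,-0.0002,0,0.0134,0],[-0.0072,0.0059,-0.0004,-0.0003,0,0.0209,0],[-0.01,0.0081,-0.0006,-0.0004,0,0.029,0],[-0.0129,0.0105,-0.0008,-0.0005,0,0.0375,0],[-0.0159,0.0131,-0.001,-0.0006,0,0.0465,0],[-0.0192,0.0158,-0.0012,-0.0007,0,0.0561,0],[-0.0226,0.0186,-0.0014,-0.0009,0,0.0662,0],[-0.0261,0.0216,-0.0016,-0.001,0,0.0768,0],[-0.0298,0.0247,-0.0018,-0.0012,0,0.0879,0],[-0.0336,0.028,-0.0021,-0.0013,0,0.0995,0],[-0.0376,0.0314,-0.0023,-0.0015,0,0.1117,0]]
2 [[-0.0037,0.004,-0.0003,-0.0002,-0,0.0127,0],[-0.0075,0.0082,-0.0005,
[... 1346 characters left out ...]
007,0.0352,-0.0016,-0.0012,0,0.0907,0],[-0.0075,0.0382,-0.0017,-0.0013,0,0.0982,0],[-0.0079,0.0409,-0.0018,-0.0014,0,0.1052,0],[-0.0084,0.0434,-0.0019,-0.0015,0,0.1117,0]]
5 [[-0.0001,0.0023,-0.0001,-0.0001,0,0.0059,0],[-0.0002,0.0045,-0.0002,-0.0002,0,0.0114,0],[-0.0003,0.0064,-0.0003,-0.0002,0,0.0163,0],[-0.0004,0.0082,-0.0003,-0.0003,0,0.0207,0],[-0.0004,0.0097,-0.0004,-0.0003,0,0.0246,0],[-0.0005,0.011,-0.0005,-0.0004,0,0.0279,0],[-0.0005,0.0121,-0.0005,-0.0004,0,0.0308,0],[-0.0006,0.013,-0.0006,-0.0004,0,0.0331,0],[-0.0006,0.0138,-0.0006,-0.0005,0,0.0349,0],[-0.0006,0.0143,-0.0006,-0.0005,0,0.0362,0],[-0.0006,0.0146,-0.0006,-0.0005,0,0.037,0],[-0.0006,0.0147,-0.0006,-0.0005,0,0.0372,0]]
```

Request:
{"method": "jog_arm", "body": {"rows": [[-0.0001,0.0001,0,0,0,0.0003,0],[-0.0004,0.0003,0,0,0,0.001,0],[-0.0008,0.0006,0,0,0,0.0023,0],[-0.0015,0.0011,-0.0001,-0.0001,0,0.0041,0],[-0.0024,0.0017,-0.0001,-0.0001,0,0.0065,0],[-0.0034,0.0025,-0.0002,-0.0001,0,0.0093,0],[-0.0046,0.0034,-0.0003,-0.0002,0,0.0127,0],[-0.006,0.0044,-0.0004,-0.0002,0,0.0165,0],[-0.0076,0.0056,-0.0004,-0.0003,0,0.0209,0],[-0.0094,0.0069,-0.0005,-0.0003,0,0.0259,0],[-0.0113,0.0084,-0.0007,-0.0004,0,0.0313,0],[-0.0134,0.01,-0.0008,-0.0005,0,0.0372,0]]}}

```text
t: 9.3
tool_pos: [455.3, 20.6, 132.9]
eef_rot: [[0.807, 0.591, 0.011], [0.591, -0.807, 0.008], [0.013, 0.0, -1.0]]
wrist_force: [-0.9, 0.2, -1.9]
finger_gap: 0.271
grasp_force: 58.8
```

Request:
{"method": "jog_arm", "body": {"rows": [[-0.0022,0.0018,-0.0001,-0.0001,0,0.0065,0],[-0.0047,0.0038,-0.0003,-0.0002,0,0.0134,0],[-0.0072,0.0059,-0.0004,-0.0003,0,0.0209,0],[-0.01,0.0081,-0.0006,-0.0004,0,0.029,0],[-0.0129,0.0105,-0.0008,-0.0005,0,0.0375,0],[-0.0159,0.0131,-0.001,-0.0006,0,0.0465,0],[-0.0192,0.0158,-0.0012,-0.0007,0,0.0561,0],[-0.0226,0.0186,-0.0014,-0.0009,0,0.0662,0],[-0.0261,0.0216,-0.0016,-0.001,0,0.0768,0],[-0.0298,0.0247,-0.0018,-0.0012,0,0.0879,0],[-0.0336,0.028,-0.0021,-0.0013,0,0.0995,0],[-0.0376,0.0314,-0.0023,-0.0015,0,0.1117,0]]}}

```text
t: 10.5
tool_pos: [443.5, -27.2, 134.7]
eef_rot: [[0.868, 0.497, 0.011], [0.497, -0.868, 0.006], [0.013, 0.0, -1.0]]
wrist_force: [0.0, -0.5, -1.6]
finger_gap: 0.27
grasp_force: 58.7
```

Request:
{"method": "jog_arm", "body": {"rows": [[-0.0037,0.004,-0.0003,-0.0002,0,0.0127,0],[-0.0075,0.0082,-0.0005,-0.0003,0,0.0259,0],[-0.0114,0.0125,-0.0008,-0.0005,0,0.0396,0],[-0.0154,0.017,-0.0011,-0.0007,0,0.0538,0],[-0.0195,0.0217,-0.0014,-0.0009,0,0.0685,0],[-0.0238,0.0266,-0.0017,-0.0011,0,0.0838,0],[-0.0281,0.0316,-0.002,-0.0013,0,0.0995,0],[-0.0325,0.0368,-0.0023,-0.0015,0,0.1158,0],[-0.037,0.0421,-0.0027,-0.0018,0,0.1326,0],[-0.0416,0.0476,-0.003,-0.002,0,0.15,0],[-0.0463,0.0533,-0.0034,-0.0022,0,0.1678,0],[-0.051,0.0592,-0.0037,-0.0025,0,0.1862,0]]}}

```text
t: 11.7
tool_pos: [428.7, -104.2, 137.8]
eef_rot: [[0.945, 0.327, 0.012], [0.327, -0.945, 0.004], [0.013, 0.0, -1.0]]
wrist_force: [-0.5, 0.7, -3.0]
finger_gap: 0.268
grasp_force: 58.7
```

Request:
{"method": "jog_arm", "body": {"rows": [[-0.0035,0.0066,-0.0003,-0.0002,0,0.0184,0],[-0.0068,0.0131,-0.0007,-0.0005,0,0.0362,0],[-0.01,0.0194,-0.001,-0.0007,0,0.0535,0],[-0.013,0.0255,-0.0013,-0.0009,0,0.0703,0],[-0.0159,0.0314,-0.0016,-0.0012,0,0.0866,0],[-0.0187,0.0371,-0.0019,-0.0014,0,0.1024,0],[-0.0213,0.0427,-0.0022,-0.0016,0,0.1176,0],[-0.0237,0.048,-0.0025,-0.0018,0,0.1324,0],[-0.0261,0.0532,-0.0028,-0.0019,0,0.1466,0],[-0.0283,0.0582,-0.003,-0.0021,0,0.1603,0],[-0.0304,0.063,-0.0033,-0.0023,0,0.1735,0],[-0.0324,0.0676,-0.0035,-0.0025,0,0.1862,0]]}}

```text
t: 12.9
tool_pos: [420.3, -178.4, 140.9]
eef_rot: [[0.989, 0.147, 0.013], [0.147, -0.989, 0.002], [0.013, 0.0, -1.0]]
wrist_force: [0.4, 0.2, -2.2]
finger_gap: 0.27
grasp_force: 58.7
```

Request:
{"method": "jog_arm", "body": {"rows": [[-0.001,0.0047,-0.0002,-0.0002,0,0.0122,0],[-0.002,0.0092,-0.0004,-0.0003,0,0.0238,0],[-0.0029,0.0135,-0.0006,-0.0005,0,0.0349,0],[-0.0037,0.0177,-0.0008,-0.0006,0,0.0455,0],[-0.0045,0.0216,-0.001,-0.0007,0,0.0556,0],[-0.0052,0.0253,-0.0011,-0.0009,0,0.0652,0],[-0.0058,0.0288,-0.0013,-0.001,0,0.0742,0],[-0.0064,0.0321,-0.0014,-0.0011,0,0.0827,0],[-0.007,0.0352,-0.0016,-0.0012,0,0.0907,0],[-0.0075,0.0382,-0.0017,-0.0013,0,0.0982,0],[-0.0079,0.0409,-0.0018,-0.0014,0,0.1052,0],[-0.0084,0.0434,-0.0019,-0.0015,0,0.1117,0]]}}

```text
t: 14.1
tool_pos: [418.5, -222.4, 142.7]
eef_rot: [[0.999, 0.036, 0.013], [0.036, -0.999, 0.0], [0.013, 0.0, -1.0]]
wrist_force: [-1.1, 0.3, -2.5]
finger_gap: 0.271
grasp_force: 58.7
```

Request:
{"method": "jog_arm", "body": {"rows": [[-0.0001,0.0023,-0.0001,-0.0001,0,0.0059,0],[-0.0002,0.0045,-0.0002,-0.0002,0,0.0114,0],[-0.0003,0.0064,-0.0003,-0.0002,0,0.0163,0],[-0.0004,0.0082,-0.0003,-0.0003,0,0.0207,0],[-0.0004,0.0097,-0.0004,-0.0003,0,0.0246,0],[-0.0005,0.011,-0.0005,-0.0004,0,0.0279,0],[-0.0005,0.0121,-0.0005,-0.0004,0,0.0308,0],[-0.0006,0.013,-0.0006,-0.0004,0,0.0331,0],[-0.0006,0.0138,-0.0006,-0.0005,0,0.0349,0],[-0.0006,0.0143,-0.0006,-0.0005,0,0.0362,0],[-0.0006,0.0146,-0.0006,-0.0005,0,0.037,0],[-0.0006,0.0147,-0.0006,-0.0005,0,0.0372,0]]}}

```text
t: 15.3
tool_pos: [418.4, -236.9, 143.2]
eef_rot: [[1.0, -0.001, 0.013], [-0.001, -1.0, -0.0], [0.013, 0.0, -1.0]]
wrist_force: [-0.0, -0.3, -1.5]
finger_gap: 0.268
grasp_force: 58.7
```

```bash
python3 - <<'E'
from h import *
look('j',side=True)
a=cv2.imread('pics/j_top.png')[90:290,320:600];b=cv2.imread('pics/j_side.png')[30:230,240:520]
cv2.imwrite('pics/crop4.png',cv2.resize(np.hstack([a,b]),None,fx=1.4,fy=1.4))
E
```

```text
j t 15.3 d [11.1 -2.5] fit 1.037 445 world [ 623.7 -234.4  200.8] tcp [ 418.4 -236.9  143.2] roll,pitch -0.0003 0.0131 yaw -0.03 Fz -1.5
```

View pics/crop4.png

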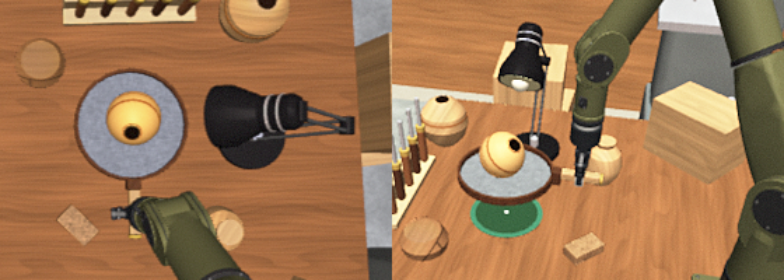

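The tray is over the mat at top crop (131,124). The shade, vase and block are all clear, and the globe is slightly towards +x of the middle at (133,118). I'll check the measurements on the saved pictures.

```bash
cat >> h.py <<'E'
def fitc(P,it=4):
    for i in range(it):
        x=np.linalg.lstsq(np.c_[2*P,np.ones(len(P))],(P**2).sum(1),rcond=None)[0]; s=x[:2]; r=np.sqrt(x[2]+s@s); e=abs(np.hypot(*(P-s).T)-r); P=P[e<=max(.7,2*np.median(e))]
    return s,r,len(P)
def blob(im,n,e,box=None):
    """globe: saturated/dark region not floor, connected round e, cut off outside 1.5 r"""
    c=proj(n,e); r=rexp(n,e); k=4; x0,y0=(c-40).astype(int); I=cv2.resize(im[y0:y0+80,x0:x0+80],None,fx=k,fy=k,interpolation=cv2.INTER_LINEAR)
    h=cv2.cvtColor(I,cv2.COLOR_BGR2HSV); fl=((h[...,1]<72)&(h[...,2]>105)).astype(np.uint8); fl=cv2.morphologyEx(fl,cv2.MORPH_CLOSE,np.ones((5,5)))
    cs,_=cv2.findContours(fl,cv2.RETR_CCOMP,cv2.CHAIN_APPROX_NONE); P=np.vstack([q[:,0] for q in cs if len(q)>60]).astype(float)
    P=(P+.5)/k-.5+[x0,y0]; m=(P>[x0+.5,y0+.5]).all(1)&(P<[x0+78.5,y0+78.5]).all(1); P=P[m]
    return P,c,r
E
python3 - <<'E'
from h import *
mid=np.array([418.4,-236.9,143.2])+down(0,.0131,0)@[195,0,5]
e=mid+[10,2,60]
for n in C:
    im=cv2.imread(f"pics/j_{n}.png"); P,c,r=blob(im,n,e); 
    Q=P[abs(np.hypot(*(P-c).T)-r)<5]; s,rr,k=fitc(Q); print(n,"expected",c.round(1),r.round(2),"fit",s.round(2),rr.round(2),k,(plane(n,*s,mid[2]+60)-mid).round(1))
    m=masks(im); f=((m["floor"]|m["dark"])).astype(np.uint8); c0=proj(n,mid+[0,0,16]); z=np.zeros_like(f); cv2.circle(z,tuple(int(v) for v in c0),50,1,-1); f*=z
    th=np.linspace(0,2*np.pi,60); rim=np.array([proj(n,mid+[130*np.cos(t),130*np.sin(t),16+.0*np.cos(t)]) for t in th],np.float32); ex=cv2.fitEllipse(rim)
    print("  model rim ellipse",np.round(ex[0],2),np.round(ex[1],1))
    # floor hull ellipse (inner rim, top edge/floor) with its model
    fl=m["floor"].astype(np.uint8)*z; fl=cv2.morphologyEx(fl,cv2.MORPH_OPEN,np.ones((3,3))); H=cv2.convexHull(big(fl)); 
    f=cv2.morphologyEx(f,cv2.MORPH_CLOSE,np.ones((21,21))); f=cv2.morphologyEx(f,cv2.MORPH_OPEN,cv2.getStructuringElement(2,(25,25))); el=cv2.fitEllipse(cv2.convexHull(big(f)))
    print("  rim seen",np.round(el[0],2),np.round(el[1],1),"floor hull",np.round(cv2.fitEllipse(H)[0],2),np.round(cv2.fitEllipse(H)[1],1))
E
```

```text
side expected [318.9 139.6] 16.19 fit [318.3  140.24] 16.42 162 [11.2  6.4 60. ]
  model rim ellipse [321.69 150.94] [41.3 69.7]
  rim seen [323.26 156.94] [72.  80.7] floor hull [320.68 152.91] [35.2 63.7]
top expected [415.2 173.9] 18.89 fit [415.04 173.84] 19.6 445 [10.3  2.5 60. ]
  model rim ellipse [413.24 179.04] [80.5 81.8]
  rim seen [412.19 181.59] [73.3 81.5] floor hull [412.78 178.85] [74.1 75.5]
```

Request:
{"method": "jog_arm", "body": {"rows": [[0,0,0,0.002,0.006,0,0],[0,0,0,0.004,0.012,0,0],[0,0,0,0.004,0.012,0,0],[0,0,0,0.004,0.012,0,0],[0,0,0,0.004,0.012,0,0]]}}

```text
t: 15.9
tool_pos: [418.4, -236.9, 143.3]
eef_rot: [[1.0, -0.0, 0.025], [-0.001, -1.0, 0.004], [0.025, -0.004, -1.0]]
wrist_force: [0.4, -0.7, -1.8]
finger_gap: 0.273
grasp_force: 58.8
```

```bash
python3 -c "
from h import *
look('k')"
```

```text
k t 15.9 d [ 5.4 -0.8] fit 1.036 448 world [ 617.4 -236.4  203.2] tcp [ 418.4 -236.9  143.3] roll,pitch 0.0037 0.0253 yaw -0.03 Fz -1.8
```

Request:
{"method": "jog_arm", "body": {"rows": [[0,0,0,-0.004,-0.012,0,0],[0,0,0,-0.004,-0.012,0,0],[0,0,0,-0.004,-0.012,0,0],[0,0,0,-0.004,-0.012,0,0],[0,0,0,-0.004,-0.012,0,0],[0,0,0,-0.004,-0.012,0,0]]}}

```text
t: 16.55
tool_pos: [418.3, -236.9, 143.2]
eef_rot: [[1.0, -0.001, 0.013], [-0.001, -1.0, -0.0], [0.013, 0.0, -1.0]]
wrist_force: [-0.6, -0.1, -3.3]
finger_gap: 0.274
grasp_force: 58.8
```

```bash
python3 -c "
from h import *
look('l')"
```

```text
l t 16.55 d [-11.8   3.3] fit 1.035 444 world [ 600.8 -240.3  200.8] tcp [ 418.3 -236.9  143.2] roll,pitch -0.0003 0.0131 yaw -0.03 Fz -3.3
```

Request:
{"method": "jog_arm", "body": {"rows": [[0,0,0,0,-0.004,0,0],[0,0,0,0,-0.004,0,0]]}}

```text
t: 16.8
tool_pos: [418.5, -236.9, 143.3]
eef_rot: [[1.0, -0.0, 0.009], [-0.0, -1.0, -0.0], [0.009, 0.0, -1.0]]
wrist_force: [-0.5, -0.0, -2.5]
finger_gap: 0.27
grasp_force: 58.8
```

```bash
python3 -c "
from h import *
look('m')"
```

```text
m t 16.8 d [-16.5   4. ] fit 1.036 442 world [ 596.5 -240.9  200.1] tcp [ 418.5 -236.9  143.3] roll,pitch -0.0003 0.0092 yaw -0.03 Fz -2.5
```

Request:
{"method": "jog_arm", "body": {"rows": [[0,0,0,0,0,0,0],[0,0,0,0,0,0,0],[0,0,0,0,0,0,0],[0,0,0,0,0,0,0]]}}

```text
t: 17.25
tool_pos: [418.3, -236.9, 143.2]
eef_rot: [[1.0, -0.001, 0.009], [-0.001, -1.0, -0.0], [0.009, 0.0, -1.0]]
wrist_force: [0.5, 0.7, -2.9]
finger_gap: 0.275
grasp_force: 58.8
```

```bash
python3 -c "
from h import *
look('n')"
```

```text
n t 17.25 d [-18.    4.4] fit 1.036 442 world [ 594.8 -241.4  200. ] tcp [ 418.3 -236.9  143.2] roll,pitch -0.0003 0.009 yaw -0.03 Fz -2.9
```

Request:
{"method": "jog_arm", "body": {"rows": [[0,0,0,-0.0015,-0.006,0,0],[0,0,0,-0.003,-0.012,0,0],[0,0,0,-0.003,-0.012,0,0],[0,0,0,-0.003,-0.012,0,0],[0,0,0,-0.003,-0.012,0,0],[0,0,0,-0.003,-0.012,0,0],[0,0,0,-0.0015,-0.006,0,0],[0,0,0,0,0,0,0],[0,0,0,0,0,0,0],[0,0,0,0,0,0,0],[0,0,0,0,0,0,0],[0,0,0,0,0,0,0]]}}

```text
t: 18.5
tool_pos: [418.4, -236.9, 143.3]
eef_rot: [[1.0, -0.0, 0.009], [-0.0, -1.0, -0.0], [0.009, 0.0, -1.0]]
wrist_force: [1.4, -0.7, -2.8]
finger_gap: 0.271
grasp_force: 58.8
```

```bash
python3 -c "
from h import *
look('o')"
```

```text
o t 18.5 d [-4.8  0.9] fit 1.035 446 world [ 608.1 -237.8  200. ] tcp [ 418.4 -236.9  143.3] roll,pitch -0.0003 0.0092 yaw -0.02 Fz -2.8
```

Request:
{"method": "jog_arm", "body": {"rows": [[0,0,0,0,0,0,0],[0,0,0,0,0,0,0],[0,0,0,0,0,0,0],[0,0,0,0,0,0,0]]}}

```text
t: 18.95
tool_pos: [418.4, -236.9, 143.2]
eef_rot: [[1.0, -0.001, 0.009], [-0.001, -1.0, -0.0], [0.009, 0.0, -1.0]]
wrist_force: [-0.6, 0.2, -2.6]
finger_gap: 0.272
grasp_force: 58.8
```

```bash
cat >> h.py <<'E'
def fine(tag):
    """both views: globe centre and tray floor, to check offset from the dot and height"""
    s=readout.state(); p,R=s["tool_pos"],s["eef_rot"]; w,d,_,_=look(tag,True); mid=p+R@[195,0,5]; e=w; uv={}
    for n in C:
        im=cv2.imread(f"pics/{tag}_{n}.png"); P,c,r=blob(im,n,e); q,rr,k=fitc(P[abs(np.hypot(*(P-c).T)-r)<4]); uv[n]=q
        print("  ",n,"globe px",q.round(2),"r",round(rr,2),round(r,2),k,"rel mid",(plane(n,*q,200)-mid).round(1)[:2])
        fl=masks(im)["floor"].astype(np.uint8); z=np.zeros_like(fl); c0=proj(n,mid); cv2.circle(z,tuple(int(v) for v in c0),44,1,-1)
        fl=cv2.morphologyEx(fl*z,cv2.MORPH_OPEN,np.ones((3,3))); H=cv2.convexHull(big(fl))
        g=cv2.cvtColor(im,cv2.COLOR_BGR2HSV); x,y=c0.astype(int); b=g[y-8:y+9,x-8:x+9]; print("   dot expected",c0.round(1),"hull ellipse",np.round(cv2.fitEllipse(H)[0],2),np.round(cv2.fitEllipse(H)[1],1))
    t,err=tri(uv); print("  tri globe",t.round(1),"err",round(err[0],1))
E
python3 -c "
from h import *
fine('p')"
```

```text
p t 18.95 d [-4.8  0.9] fit 1.035 445 world [ 608.  -237.9  200. ] tcp [ 418.4 -236.9  143.2] roll,pitch -0.0003 0.0091 yaw -0.03 Fz -2.6
   side globe px [323.01 139.68] r 17.03 16.19 177 rel mid [-4.5 -1.9]
   dot expected [321.7 153.2] hull ellipse [320.62 153.04] [35.1 63.9]
   top globe px [416.29 178.91] r 19.55 18.9 445 rel mid [-5.4 -0.9]
   dot expected [412.1 179.4] hull ellipse [412.74 178.86] [74.  75.5]
  tri globe [ 608.3 -237.6  200.9] err 0.3
```

Request:
{"method": "jog_arm", "body": {"rows": [[0,0,0,-0.0015,-0.0055,0,0],[0,0,0,-0.003,-0.011,0,0],[0,0,0,-0.003,-0.011,0,0],[0,0,0,-0.003,-0.011,0,0],[0,0,0,-0.0015,-0.0055,0,0],[0,0,0,0,0,0,0],[0,0,0,0,0,0,0],[0,0,0,0,0,0,0],[0,0,0,0,0,0,0],[0,0,0,0,0,0,0]]}}

```text
t: 20.05
tool_pos: [418.4, -236.9, 143.3]
eef_rot: [[1.0, -0.001, 0.009], [-0.0, -1.0, -0.0], [0.009, 0.0, -1.0]]
wrist_force: [-0.4, -1.2, -2.2]
finger_gap: 0.269
grasp_force: 58.8
```

```bash
python3 -c "
from h import *
fine('q')"
```

```text
q t 20.05 d [ 1.3 -1. ] fit 1.036 445 world [ 614.2 -236.   200. ] tcp [ 418.4 -236.9  143.3] roll,pitch -0.0003 0.0092 yaw -0.03 Fz -2.2
   side globe px [321.44 139.49] r 17.34 16.2 157 rel mid [ 1.3 -1.8]
   dot expected [321.7 153.2] hull ellipse [320.59 152.9 ] [35.5 63.7]
   top globe px [415.62 176.94] r 19.57 18.9 445 rel mid [0.7 1. ]
   dot expected [412.1 179.4] hull ellipse [412.74 178.86] [73.9 75.5]
  tri globe [ 614.  -235.5  202.3] err 0.1
```

The globe is within about 1–2 mm of the dot and at (614,-236,201), which is the lamp's middle. I'll hold still.

Request:
{"method": "jog_arm", "body": {"rows": [[0,0,0,0,0,0,0],[0,0,0,0,0,0,0],[0,0,0,0,0,0,0],[0,0,0,0,0,0,0],[0,0,0,0,0,0,0],[0,0,0,0,0,0,0],[0,0,0,0,0,0,0],[0,0,0,0,0,0,0],[0,0,0,0,0,0,0],[0,0,0,0,0,0,0],[0,0,0,0,0,0,0],[0,0,0,0,0,0,0]]}}

```text
t: 21.35
tool_pos: [418.4, -236.9, 143.2]
eef_rot: [[1.0, -0.001, 0.009], [-0.001, -1.0, -0.0], [0.009, 0.0, -1.0]]
wrist_force: [-0.5, -0.0, -1.8]
finger_gap: 0.266
grasp_force: 58.8
```

```bash
python3 - <<'E'
from h import *
fine('r')
a=cv2.imread('pics/r_top.png')[90:290,320:600];b=cv2.imread('pics/r_side.png')[30:230,240:520]
cv2.imwrite('pics/crop5.png',cv2.resize(np.hstack([a,b]),None,fx=1.4,fy=1.4))
E
```

```text
r t 21.35 d [ 1.2 -1. ] fit 1.036 445 world [ 614.1 -236.   200. ] tcp [ 418.4 -236.9  143.2] roll,pitch -0.0003 0.0091 yaw -0.03 Fz -1.8
   side globe px [321.44 139.47] r 17.36 16.2 157 rel mid [ 1.4 -1.9]
   dot expected [321.7 153.2] hull ellipse [320.62 152.9 ] [35.4 63.8]
   top globe px [415.63 176.96] r 19.56 18.9 445 rel mid [0.7 1. ]
   dot expected [412.1 179.4] hull ellipse [412.74 178.9 ] [73.9 75.5]
  tri globe [ 613.9 -235.5  202.4] err 0.1
```

View pics/crop5.png

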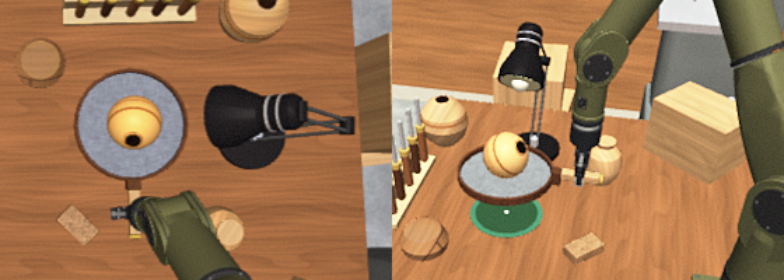

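The globe lies still and centred: top crop (133,121), side crop (506,154), with the lamp and everything else undisturbed. I'll keep holding for well over five seconds.

Request:
{"method": "jog_arm", "body": {"rows": [[0,0,0,0,0,0,0],[0,0,0,0,0,0,0],[0,0,0,0,0,0,0],[0,0,0,0,0,0,0],[0,0,0,0,0,0,0],[0,0,0,0,0,0,0],[0,0,0,0,0,0,0],[0,0,0,0,0,0,0],[0,0,0,0,0,0,0],[0,0,0,0,0,0,0],[0,0,0,0,0,0,0],[0,0,0,0,0,0,0]]}}

```text
t: 22.65
tool_pos: [418.4, -236.9, 143.2]
eef_rot: [[1.0, -0.0, 0.009], [-0.0, -1.0, -0.0], [0.009, 0.0, -1.0]]
wrist_force: [0.8, 0.9, -2.9]
finger_gap: 0.268
grasp_force: 58.8
```

Request:
{"method": "jog_arm", "body": {"rows": [[0,0,0,0,0,0,0],[0,0,0,0,0,0,0],[0,0,0,0,0,0,0],[0,0,0,0,0,0,0],[0,0,0,0,0,0,0],[0,0,0,0,0,0,0],[0,0,0,0,0,0,0],[0,0,0,0,0,0,0],[0,0,0,0,0,0,0],[0,0,0,0,0,0,0],[0,0,0,0,0,0,0],[0,0,0,0,0,0,0]]}}

```text
t: 23.85
tool_pos: [418.4, -236.9, 143.2]
eef_rot: [[1.0, -0.0, 0.009], [-0.0, -1.0, -0.0], [0.009, 0.0, -1.0]]
wrist_force: [0.4, -0.0, -2.2]
finger_gap: 0.272
grasp_force: 58.8
```

Request:
{"method": "jog_arm", "body": {"rows": [[0,0,0,0,0,0,0],[0,0,0,0,0,0,0],[0,0,0,0,0,0,0],[0,0,0,0,0,0,0],[0,0,0,0,0,0,0],[0,0,0,0,0,0,0],[0,0,0,0,0,0,0],[0,0,0,0,0,0,0],[0,0,0,0,0,0,0],[0,0,0,0,0,0,0],[0,0,0,0,0,0,0],[0,0,0,0,0,0,0]]}}

```text
t: 25.05
tool_pos: [418.4, -236.9, 143.3]
eef_rot: [[1.0, -0.0, 0.009], [-0.0, -1.0, -0.0], [0.009, 0.0, -1.0]]
wrist_force: [0.3, 0.0, -2.0]
finger_gap: 0.271
grasp_force: 58.8
```

Request:
{"method": "jog_arm", "body": {"rows": [[0,0,0,0,0,0,0],[0,0,0,0,0,0,0],[0,0,0,0,0,0,0],[0,0,0,0,0,0,0],[0,0,0,0,0,0,0],[0,0,0,0,0,0,0],[0,0,0,0,0,0,0],[0,0,0,0,0,0,0],[0,0,0,0,0,0,0],[0,0,0,0,0,0,0],[0,0,0,0,0,0,0],[0,0,0,0,0,0,0]]}}

```text
t: 26.25
tool_pos: [418.3, -236.9, 143.2]
eef_rot: [[1.0, -0.0, 0.009], [-0.0, -1.0, -0.0], [0.009, 0.0, -1.0]]
wrist_force: [-0.2, 0.4, -2.9]
finger_gap: 0.272
grasp_force: 58.8
```

Request:
{"method": "jog_arm", "body": {"rows": [[0,0,0,0,0,0,0],[0,0,0,0,0,0,0],[0,0,0,0,0,0,0],[0,0,0,0,0,0,0],[0,0,0,0,0,0,0],[0,0,0,0,0,0,0],[0,0,0,0,0,0,0],[0,0,0,0,0,0,0],[0,0,0,0,0,0,0],[0,0,0,0,0,0,0],[0,0,0,0,0,0,0],[0,0,0,0,0,0,0]]}}

```text
t: 27.45
tool_pos: [418.4, -236.9, 143.3]
eef_rot: [[1.0, -0.0, 0.009], [-0.0, -1.0, -0.0], [0.009, 0.0, -1.0]]
wrist_force: [-0.5, 0.1, -2.2]
finger_gap: 0.268
grasp_force: 58.8
```

```bash
python3 - <<'E'
from h import *
w,d,_,_=look('s')
if np.hypot(d[0],d[1])<4:
    from cell import ticket; print(ticket.close_job())
E
```

```text
s t 27.45 d [ 1.2 -1. ] fit 1.036 445 world [ 614.1 -236.   200. ] tcp [ 418.4 -236.9  143.3] roll,pitch -0.0004 0.0092 yaw -0.03 Fz -2.2
the job is handed in; nothing more can be done
None
```

The job is handed in at 27.5 s: the tray is still held up in the lamp's light, and the globe has lain still for about 7 s within 2 mm of the dot by camera, never touching the rim; the grip held at 59 N, under the 80 N advised, because the interface fixes it at half its maximum.

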